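# Stack sample tiles in the strapping press and clamp them

### The job

Make up the bundle of sample tiles in the strapping press: raise the press lever right back until it rests on its stop past upright, then take the packing block left on the bed and put it in the cardboard tray. Stack every terracotta tile flat and square on the bed, one on another, lay the plywood cover board square on top, and then lower the lever so that the presser foot rests on the cover board. Leave the other things on the bench where they are.

Things in the scene. Friction and masses are not known exactly. Their poses are not given: they have to be found in the camera images.
- press: grey strapping press, fixed to the bench: flat base plate 8 mm thick, from x = -65 to +95 and y = -80 to +180 mm in its own frame; origin on the bench under the middle of its bed, a bright steel rectangle 60 (x) x 100 (y) mm let in flush with the plate. A forked pivot tower 64 mm wide and 142 mm high stands from y = +110 to +160 mm
- bed (a point): centre of the bed rectangle on the plate's top face, 8 mm above the bench; same axes as the press. A tile has the bed's length and width
- pivot (a point): hinge axis of the lever (along the press's x), in the press frame at y = +130 mm, z = 115 mm
- lever (a joint): angle of the press lever, rad: 0 level, pointing along the press's -y over the bed; grows as it rises; upright at 1.57; at 1.95 it lies back on its stop and stays. Let go short of upright it sinks under its own weight (damped). Starts down, its foot on the packing block; lower limit -0.4
- foot (a point): lowest point, with the lever level, of the rubber presser foot under the lever: a cross roller 26 mm across and 46 mm long, 130 mm from the hinge; its lowest point is 35 mm below the lever's line
- lever_grip (a point): centre of the black barrel grip at the lever's end, 210 mm from the hinge: barrel 34 mm across, 34 mm long along the press's x; can be pinched on its flat ends from above. About 0.45 N m at the hinge lifts the lever
- tile1: terracotta sample tile, a flat slab 60 (its x) x 100 (its y) x 16 mm (z), 200 g; origin at its centre, 8 mm above its underside; either face may be up. Starts flat on the table. Two to four of the four tiles are present
- tile2: terracotta sample tile, a flat slab 60 (its x) x 100 (its y) x 16 mm (z), 200 g; origin at its centre, 8 mm above its underside; either face may be up. Starts flat on the table. Two to four of the four tiles are present
- tile3: terracotta sample tile, a flat slab 60 (its x) x 100 (its y) x 16 mm (z), 200 g; origin at its centre, 8 mm above its underside; either face may be up. Starts flat on the table. Two to four of the four tiles are present
- tile4: terracotta sample tile, a flat slab 60 (its x) x 100 (its y) x 16 mm (z), 200 g; origin at its centre, 8 mm above its underside; either face may be up. Starts flat on the table. Two to four of the four tiles are present
- cover: plywood cover board, 60 (its x) x 116 (its y) x 20 mm (z), 100 g; origin at its centre, 10 mm above its underside; either face may be up; starts flat on the table
- block: pine packing block, 50 (its x) x 80 (its y) x 40 mm (z), 90 g; origin at the centre of its underside; starts on the bed under the presser foot
- bin: open cardboard tray, fixed, 170 (x) x 150 (y) x 50 mm high, walls and floor 5 mm; origin at the centre of its underside
- bin_in (a point): centre of the tray's inner floor, 5 mm above the bench; axes of the tray
- tape: roll of paper tape lying flat, 60 mm across, 24 mm high; a bystander, to be left alone
- sponge: yellow sponge block, 100 x 60 x 30 mm; a bystander, to be left alone
- mug: blue mug, 84 mm across, 95 mm high; a bystander, to be left alone
- glaze: glaze jar, 70 mm across, 110 mm high; a bystander, to be left alone
- brush: brush lying flat; a bystander, to be left alone
- mallet: wooden hammer lying flat; a bystander, to be left alone
- rolling_pin: wooden rolling pin lying flat, 300 mm long; a bystander, to be left alone
Things that resemble listed ones, but are neither listed nor needed, are in the scene too. Of the things that look like the bin, take the one that is farthest from the robot's base at the start.

How it is judged:
On the way, in this order (a step that is already met when the one before it is completed fails the run):
1. the lever is raised right back onto its stop (value of joint lever above 1.75 rad), for 0.3 s.
2. the packing block is in the cardboard tray (x of block in the frame of bin_in between -0.082 and 0.082 m and y of block in the frame of bin_in between -0.072 and 0.072 m and z of block in the frame of bin_in between -0.01 and 0.045 m), for 0.3 s.
3. all tiles present are stacked square on the bed (horizontal distance between each of tile1, tile2, tile3, tile4 and bed below 0.015 m and angle between the y axis of each of tile1, tile2, tile3, tile4 and the y axis of bed, either way round below 0.17 rad and angle between the z axis of each of tile1, tile2, tile3, tile4 and the z axis of bed, either way round below 0.08 rad and z of tile1 in the frame of bed between 0.004 and 0.079 m and z of tile2 in the frame of bed between 0.004 and 0.079 m and z of tile3 in the frame of bed between 0.004 and 0.079 m and z of tile4 in the frame of bed between 0.004 and 0.079 m), for 0.3 s.
4. the cover board lies square on top of the tiles (all of step 3 and horizontal distance between cover and bed below 0.015 m and angle between the y axis of cover and the y axis of bed, either way round below 0.17 rad and angle between the z axis of cover and the z axis of bed, either way round below 0.08 rad and z of cover in the frame of bed between 0.004 and 0.079 m and ((z of cover in the frame of bed above 0.033 m and z of each of tile1, tile2, tile3, tile4 in the frame of bed below 0.033 m) or (z of cover in the frame of bed above 0.049 m and z of each of tile1, tile2, tile3, tile4 in the frame of bed below 0.049 m) or (z of cover in the frame of bed above 0.065 m and z of each of tile1, tile2, tile3, tile4 in the frame of bed below 0.065 m))), for 0.3 s.
At the end, for the whole second after the job is handed in: The block is in the tray; all tiles present lie flat on the bed in one stack, each within 15 mm of the bed's centre and 10 degrees of its direction; the cover board lies likewise on top of them; the lever is down with the presser foot bearing on the cover board with at least 1 N; all at rest (all of step 2 and all of step 4 and value of joint lever below 0.25 rad and contact force between press and cover above 1 N and linear speed of cover below 0.02 m/s); the robot touches nothing.
It fails at once if a bystander is shifted more than 40 mm (distance of any of tape, sponge, mug, glaze, brush, mallet, rolling_pin from where it was at the start of the episode above 0.04 m).
Of tile1, tile2, tile3, tile4 only 2 to 4 are there at a start; the rules pass over those that are not, and their reading is None.
At some moment in a run one of block, cover may be knocked a few centimetres aside while the robot is not near it.
Once in a run the grip may slacken for a moment while it holds something.
It also fails if it takes over 210 s, if anything falls off the work surface, if the arm or the gripper's body presses on something with over 40 N, if the wrist force passes 120 N, or if a joint passes its speed limit or range.

### The arm

A 7-joint arm with a two-finger parallel gripper is mounted at the origin on the work surface. World frame = base frame: x ahead of the robot, y to its left, z up, the work surface at z = 0. Lengths are in m, angles in rad, forces in N, time in s.
With the tool pointing down it reaches from about 0.4 to 0.75 m from the base axis. Payload 19.5 kg.
Tool frame: the origin (TCP) lies midway between the tips of the shut fingers; the grasp point (between the pads) lies 19 mm behind it; z points along the fingers, y is the direction in which the jaws open and shut (so a half turn about z gives the same grasp; the last joint's range is limited). The gripper opens to 85 mm and grips with 20 to 120 N. Pads are 22 mm wide; open, the fingers measure 114 mm over their backs; the gripper's body (76 mm by 85 mm) begins 54 mm behind the grasp point. The pads swing forward as they close: fully open they stand 13 mm farther back than shut.
Start: joints at [1.243, 0.707, -0.028, 1.485, 0.022, 0.951, -0.075], TCP at [0.162, -0.552, 0.231] pointing down, gripper open.
Joint ranges: [-2.71, 2.71], [-0.32, 2.16], [-1.57, 1.52], [0, 2.45], [-1.46, 4.6], [0, 2.02], [-2.83, 2.83]. Speed limits (rad/s): [1.89, 1.89, 2.57, 2.57, 3.01, 3.01, 3.01].

### API

Orientations are given as a unit quaternion [x, y, z, w].
In Python, from cell import r, planner, optics, workorder, nets gives the robot as it stands. Calls block until the motion is done:
- r.goto(position, orientation): joint-space move of the TCP to a pose.
- r.move_linear(position, ori=None, speed=0.15): straight line of the TCP; ori=None keeps the orientation; speed is the mean speed in m/s.
- r.move_j(angles): joint-space move.
- r.open_jaws() and r.close(force=None): open the fingers fully, or close them until they stop; force is the grip in N (None keeps the last).
- r.pause(seconds).
- planner.solve_ik(position, orientation): joint angles nearest the present ones, or None.
- r.state(): the state.
- optics.get_image(name): name is "scene" or "side" or "wrist"; returns a dict with "pixels" (384x512x3 uint8, red, green, blue), "intrinsics" (3x3 intrinsics, pixels), "dist" ([k1, k2, p1, p2, k3] as OpenCV has them; the pictures are not rectified), "R" (3x3) and "t" (3): a world point X has camera coordinates R X + t. Camera axes: x right, y down, z forward; pixel columns grow to the right and rows downward; lengths in m; the calibration is good to about 2 mm. A picture is of the moment at which its call begins. There is no depth.
A pose or a line that the arm cannot do raises r.Unreachable and nothing moves.
- workorder.sign_off(): hands the job in, once; it reports no verdict.
Trained networks look in the newest picture that a camera, given by its name, has taken for a name from the list of things; names that differ only in an ending like _2 or _b are one class to them, and where a whole thing is asked for, a point or a joint stands for the part that bears it (a point fixed in the world has none). Each returns a list of dicts, best first, with "score" (0 to 1); they miss things now and then, are a little off and sometimes report something else, mostly with a low value. They report only what shows in the picture. A call takes as long as a camera call. They do not tell look-alikes from the thing itself.
- nets.regions_of(camera, label): "region" (384x512 bool, what is visible of it) and "box" ([left, top, right, bottom] in pixels, round what is visible of it).
The state is a dict: "t": time; "q": joint angles; "dq": joint speeds; "tau": joint torques, N m; "tool_pos": TCP position; "eef_rot": TCP orientation; "contact_force": force on the tool from outside, world axes, zero at the start; "wrist_torque": the same for the moment, N m; "opening": finger opening in m.
Only numpy, scipy, OpenCV 4.12 (cv2) and the standard library are available. Lean on these libraries where they do the work, as an engineer would, in place of code of your own. Each camera call takes 0.05 s, during which the arm holds its last target.

## Working session

There is one attempt and no reset: what is moved stays moved. The work goes in short steps, each a Python script; the robot and the scene stay as the last script left them, time stands still between calls to the robot, and variables do not carry over. Pictures are saved under pics/ and viewed, and the job is handed in when it is done.

```bash
ls -la; mkdir -p pics; cat > /dev/null
python3 - <<'E'
from cell import r, planner, optics, workorder, nets
import cv2
print(r.state())
for n in ["scene","side","wrist"]:
    im=optics.get_image(n)
    cv2.imwrite(f"pics/{n}0.png",cv2.cvtColor(im["pixels"],cv2.COLOR_RGB2BGR))
    print(n,im["intrinsics"],im["dist"],im["R"],im["t"])
E
```

```text
total 12
drwxr-xr-x  3 agent agent 4096 Dec  7 02:41 .
drwxr-xr-x 23 root  root  4096 Dec  7 02:41 ..
drwxr-xr-x  2 agent agent 4096 Dec  7 02:41 pics
{'t': 0.0, 'q': array([ 1.24329362,  0.70708331, -0.02759895,  1.4849995 ,  0.02199688,
        0.95088017, -0.07545879]), 'dq': array([ 2.95010104e-04, -1.85241397e-04,  5.74924650e-05, -3.42778707e-04,
       -1.89561087e-04, -3.70907429e-04,  1.26906824e-03]), 'tau': array([ 2.78435664e-04, -8.83219886e+01,  1.23472821e+00, -2.36159420e+01,
        1.70456304e-02,  6.64491832e-03,  3.53047153e-05]), 'tool_pos': array([ 0.16202718, -0.55143004,  0.23083881]), 'eef_rot': array([ 9.89804988e-01,  1.42428229e-01, -9.71636516e-05, -5.25034047e-04]), 'contact_force': array([ 0.1352703 , -0.14153624,  1.11964048]), 'wrist_torque': array([ 0.01372952,  0.02392824, -0.02894548]), 'opening': 0.08502631194676716}
scene [[362.0482908    0.         255.94344128]
 [  0.         362.0482908  194.97187162]
 [  0.           0.           1.        ]] [-0.1120924  0.         0.         0.         0.       ] [[ 0.23323003  0.97209029 -0.02538172]
 [ 0.53135734 -0.14925998 -0.83389498]
 [-0.81440968  0.18100259 -0.55133922]] [-0.04165929 -0.19519513  1.48054717]
side [[416.48805718   0.         255.28544217]
 [  0.         416.48805718 199.63093022]
 [  0.           0.           1.        ]] [-0.0951936  0.         0.         0.         0.       ] [[-0.94226129 -0.33486031 -0.00349917]
 [-0.16772006  0.48093896 -0.86056243]
 [ 0.28985109 -0.81028778 -0.50933296]] [0.46062551 0.22063229 1.23201779]
wrist [[308.23611538   0.         251.14156833]
 [  0.         308.23611538 187.46067362]
 [  0.           0.           1.        ]] [-0.01701529  0.          0.          0.          0.        ] [[ 2.81528298e-01 -9.59552859e-01  3.56617686e-04]
 [-9.21524825e-01 -2.70267424e-01  2.78832418e-01]
 [-2.67458062e-01 -7.88278482e-02 -9.60339708e-01]] [-0.57474691 -0.0368858   0.3782106 ]
```

View pics/scene0.png

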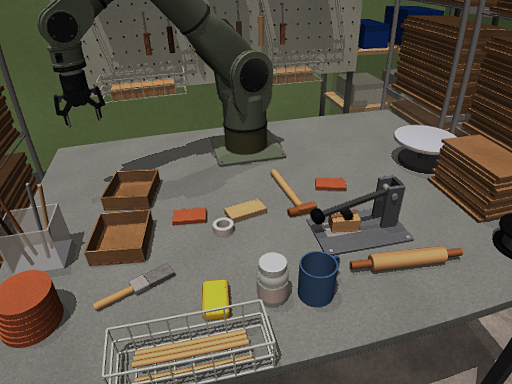

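View pics/side0.png

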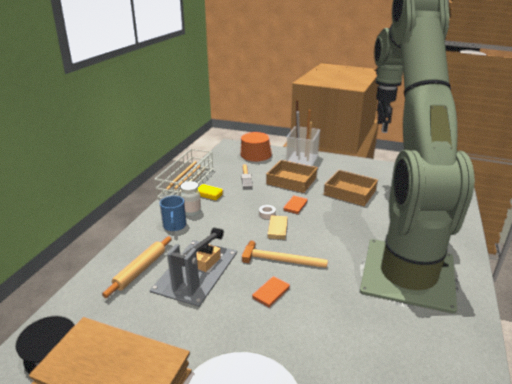

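View pics/wrist0.png

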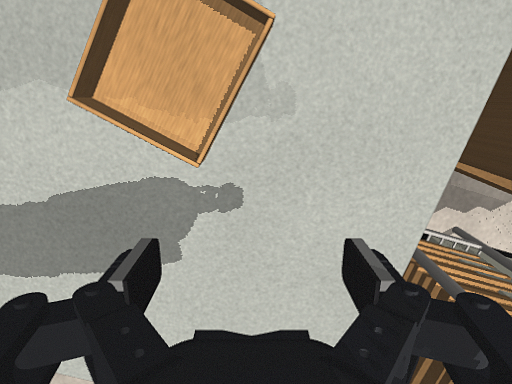

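```bash
cat > h.py <<'E'
from cell import r, planner, optics, workorder, nets
import cv2, numpy as np
from scipy.optimize import minimize
from scipy.spatial.transform import Rotation as Rt
def snap(n,f=None):
    im=optics.get_image(n)
    if f: cv2.imwrite(f"pics/{f}.png",cv2.cvtColor(im["pixels"],cv2.COLOR_RGB2BGR))
    return im
def proj(im,X):
    rv,_=cv2.Rodrigues(np.asarray(im["R"]))
    p,_=cv2.projectPoints(np.asarray(X,float).reshape(-1,1,3),rv,np.asarray(im["t"],float),np.asarray(im["intrinsics"]),np.asarray(im["dist"],float))
    return p.reshape(-1,2)
def ray(im,uv,z):
    uv=np.asarray(uv,float).reshape(-1,1,2)
    n=cv2.undistortPoints(uv,np.asarray(im["intrinsics"]),np.asarray(im["dist"],float)).reshape(-1,2)
    d=np.c_[n,np.ones(len(n))]@np.asarray(im["R"])
    c=-np.asarray(im["R"]).T@np.asarray(im["t"])
    return c+d*((z-c[2])/d[:,2])[:,None]
def box(x0,x1,y0,y1,z0,z1):
    return np.array([[x,y,z] for x in(x0,x1) for y in(y0,y1) for z in(z0,z1)],float)
def place(P,x,y,yaw,z=0):
    c,s=np.cos(yaw),np.sin(yaw)
    return P@np.array([[c,s,0],[-s,c,0],[0,0,1]])+[x,y,z]
S=4
def sil(im,parts):
    m=np.zeros((384*S,512*S),np.uint8)
    for P in parts:
        h=cv2.convexHull((proj(im,P)+0.5).astype(np.float32)*S)
        cv2.fillConvexPoly(m,np.round(h).astype(np.int32),1)
    return cv2.resize(m.astype(np.float32),(512,384),interpolation=cv2.INTER_AREA)
def fit(obs,parts,p0,z=0,pos=.03,ang=.4):
    """obs: list of (im,mask,ignoremask or None); parts: list of point sets in body frame -> (x,y,yaw), cost"""
    def cost(p):
        c=0
        for im,m,ig in obs:
            s=sil(im,[place(P,p[0],p[1],p[2],z) for P in parts]); d=np.abs(s-m)
            if ig is not None: d=d*(~ig)
            c+=d.sum()/max(m.sum(),1)
        return c/len(obs)
    best=None
    for y0 in ([p0[2]] if ang<.3 else [p0[2]-.5,p0[2],p0[2]+.5]):
        x0=np.array([p0[0],p0[1],y0])
        sx=np.array([x0,x0+[pos,0,0],x0+[0,pos,0],x0+[0,0,ang]])
        q=minimize(cost,x0,method='Nelder-Mead',options=dict(initial_simplex=sx,xatol=2e-4,fatol=1e-4,maxiter=250))
        if best is None or q.fun<best.fun: best=q
    return best.x,best.fun
TILE=[box(-.03,.03,-.05,.05,0,.016)]
COVER=[box(-.03,.03,-.058,.058,0,.02)]
BLOCK=[box(-.025,.025,-.04,.04,0,.04)]
BIN=[box(-.085,.085,-.075,.075,0,.05)]
def rotq(yaw):
    """tool down; jaws (tool y) along world direction yaw"""
    zc=np.array([0,0,-1.]);yc=np.array([np.cos(yaw),np.sin(yaw),0]);xc=np.cross(yc,zc)
    return Rt.from_matrix(np.c_[xc,yc,zc]).as_quat()
E
python3 - <<'E'
from h import *
import pickle
D={}
for cam in ["scene","side"]:
    im=snap(cam); 
    for l in ["tile1","cover","block","bin","press","lever","bed","tape","sponge","mug","glaze","brush","mallet","rolling_pin"]:
        try: L=nets.regions_of(cam,l)
        except Exception as e: print(l,e); continue
        D[cam,l]=(im,L)
        print(cam,l,[(round(d["score"],2),list(map(int,d["box"])),int(d["region"].sum())) for d in L if d["score"]>.2])
pickle.dump(D,open("d0.pkl","wb"))
E
```

```text
scene tile1 [(0.74, [170, 208, 207, 226], 530), (0.66, [312, 177, 348, 194], 339)]
scene cover [(0.93, [225, 196, 268, 221], 647)]
scene block [(0.56, [329, 211, 360, 230], 490)]
scene bin [(0.95, [100, 168, 159, 209], 1877), (0.77, [84, 210, 153, 267], 3132), (0.54, [270, 167, 315, 216], 624), (0.52, [170, 207, 207, 225], 504)]
scene press [(0.67, [83, 213, 153, 266], 3180), (0.6, [307, 176, 415, 254], 4360), (0.22, [326, 210, 362, 229], 501)]
scene lever [(0.77, [309, 189, 385, 226], 735)]
scene bed [(0.93, [305, 176, 414, 253], 4020)]
scene tape []
scene sponge [(0.97, [201, 280, 229, 321], 985), (0.71, [214, 220, 234, 237], 325)]
scene mug [(0.89, [296, 250, 337, 308], 1885), (0.35, [311, 188, 387, 226], 669), (0.24, [256, 249, 291, 306], 1434)]
scene glaze [(0.92, [254, 251, 290, 307], 1469)]
scene brush [(0.68, [346, 247, 463, 271], 1623), (0.59, [203, 281, 229, 319], 948)]
scene mallet [(0.62, [271, 167, 316, 213], 602)]
scene rolling_pin [(0.93, [348, 246, 462, 273], 1787)]
side tile1 [(0.67, [283, 200, 308, 211], 266), (0.65, [251, 274, 287, 310], 677)]
side cover [(0.73, [265, 215, 289, 240], 462)]
side block [(0.77, [196, 249, 223, 271], 380), (0.42, [258, 203, 273, 218], 186)]
side bin [(0.79, [267, 159, 317, 194], 1187), (0.7, [323, 166, 377, 204], 1404)]
side press [(0.59, [151, 228, 237, 304], 3065)]
side lever [(0.6, [195, 228, 223, 256], 306), (0.44, [285, 198, 306, 211], 287)]
side bed [(0.76, [150, 228, 237, 305], 3243)]
side tape [(0.51, [258, 205, 275, 217], 176), (0.22, [101, 239, 170, 298], 980)]
side sponge [(0.54, [196, 179, 222, 200], 303)]
side mug [(0.61, [158, 194, 184, 233], 806), (0.6, [181, 181, 200, 212], 550)]
side glaze [(0.45, [254, 278, 290, 307], 640)]
side brush [(0.49, [243, 163, 252, 186], 160), (0.24, [150, 227, 234, 304], 3132)]
side mallet [(0.87, [242, 242, 327, 266], 785)]
side rolling_pin [(0.61, [100, 239, 169, 297], 1095)]
```

Run:
```python
from h import *
import pickle
D=pickle.load(open("d0.pkl","rb"))
def pick(l,bs,bd):
    o=[]
    for c,b in(("scene",bs),("side",bd)):
        im,L=D[c,l]; 
        d=min(L,key=lambda d:np.abs(np.array(d["box"])-b).sum())
        o.append((im,d["region"].astype(np.float32),None))
    return o
def run(nm,l,bs,bd,parts,z):
    o=pick(l,np.array(bs),np.array(bd))
    for sub in (o,o[:1],o[1:]):
        im,m,_=sub[0]; v,u=np.nonzero(m); c=ray(im,[[u.mean(),v.mean()]],z)[0]
        bst=min((fit(sub,parts,[c[0],c[1],a]) for a in (0,1.57)),key=lambda t:t[1])
        print(nm,np.round(bst[0],4),round(bst[1],3))
run("tileA","tile1",[170,208,207,226],[283,200,308,211],TILE,.01)
run("tileB","tile1",[312,177,348,194],[251,274,287,310],TILE,.01)
run("cover","cover",[225,196,268,221],[265,215,289,240],COVER,.01)
run("binfar","bin",[84,210,153,267],[267,159,317,194],BIN,.025)
run("binnear","bin",[100,168,159,209],[323,166,377,204],BIN,.025)
# press
o=pick("bed",np.array([305,176,414,253]),np.array([150,228,237,305]))
th=-.25;d=np.array([-np.cos(th),np.sin(th)]);n=np.array([-d[1],d[0]])
def leverpts(th):
    c,s=np.cos(th),np.sin(th)
    f=lambda a,b:(.13-a*c-b*s*1.0*(1) if False else .13-a*c+b*s, .115+a*s+b*c)
    bar=[[x,*f(a,b)] for x in(-.008,.008) for a in(0,.2) for b in(-.008,.008)]
    g=[[x,*f(.21+.017*np.cos(t),.017*np.sin(t))] for x in(-.017,.017) for t in np.linspace(0,6.28,12)]
    return [np.array(bar),np.array(g)]
PR=[box(-.065,.095,-.08,.18,0,.008),box(-.032,.032,.11,.16,0,.142)]+leverpts(-.25)+[place(box(-.025,.025,-.04,.04,0,.04),0,0,0,.008)]
for sub in(o,o[:1],o[1:]):
    im,m,_=sub[0]; v,u=np.nonzero(m); c=ray(im,[[u.mean(),v.mean()]],.03)[0]
    for a in(0,1.57,3.14,-1.57):
        x,f=fit(sub,PR,[c[0],c[1],a]); 
        print("press",np.round(x,4),round(f,3))
```

```text
tileA [ 0.4205 -0.2641 -0.1273] 0.126
tileA [ 0.4201 -0.2642 -0.1236] 0.058
tileA [ 0.4223 -0.2634  3.0042] 0.179
tileB [ 0.3655  0.2145 -0.341 ] 0.156
tileB [0.3656 0.2118 2.82  ] 0.229
tileB [ 0.366   0.216  -0.3185] 0.05
cover [ 0.4407 -0.0964  0.2169] 0.082
cover [ 0.4398 -0.0977  0.2515] 0.086
cover [ 0.4408 -0.0961  3.3628] 0.068
binfar [ 0.4899 -0.4585 -0.1106] 0.039
binfar [ 0.4884 -0.4586  3.0358] 0.025
binfar [ 0.4905 -0.4571 -0.1242] 0.046
binnear [ 0.2437 -0.439  -0.2063] 0.06
binnear [ 0.2393 -0.4407 -0.1832] 0.067
binnear [ 0.2443 -0.4374 -0.2261] 0.034
press [ 0.593   0.1485 -0.024 ] 0.208
press [ 0.5929  0.1484 -0.0247] 0.208
press [0.6238 0.2471 3.115 ] 0.497
press [ 0.5931  0.1485 -0.0238] 0.208
press [ 0.5929  0.1467 -0.0113] 0.253
press [ 0.5926  0.1467 -0.0224] 0.253
press [0.6221 0.2459 3.1269] 0.557
press [ 0.5915  0.1464 -0.0392] 0.254
press [ 0.5934  0.1492 -0.0212] 0.159
press [ 0.5933  0.1491 -0.0209] 0.159
press [0.6254 0.2479 3.1136] 0.432
press [ 0.593   0.1488 -0.0245] 0.159
```

```bash
cat >> h.py <<'E'
PX,PY,PA=0.593,0.1485,-0.024
def pw(p,P=None):
    P=(PX,PY,PA) if P is None else P
    return place(np.asarray(p,float).reshape(-1,3),*P)
def grip(th): return pw([0,.13-.21*np.cos(th),.115+.21*np.sin(th)])[0]
PQ=rotq(PA)
E
python3 - <<'E'
from h import *
print(r.state()["t"])
p=pw([0,-.02,.30])[0]
print(p,planner.solve_ik(p,PQ), planner.solve_ik(p,rotq(PA+np.pi)))
for th in(-.25,.5,1.2,1.6,1.8,1.95):
    print(th,grip(th),planner.solve_ik(grip(th)-[0,0,.019],PQ),planner.solve_ik(grip(th)-[0,0,.019],rotq(PA+np.pi)))
im=snap("wrist")
R=np.array(im["R"]);s=r.state();T=Rt.from_quat(s["eef_rot"]).as_matrix()
print("cam in tool",T.T@(-R.T@im["t"]-s["tool_pos"]), T.T@R.T)
E
```

```text
1.65
[0.59252005 0.12850576 0.3       ] [-0.10395694  0.71099091 -0.36211308  1.2310496   0.24675761  1.24203147
 -0.48862839] [ 0.21225933  0.94775554 -1.34673266  1.21873279  0.91442017  1.60263856
  2.17269732]
-0.25 [0.59123685 0.07504955 0.06304517] [-0.11711191  0.99584601 -0.12869244  1.56743657  0.19455475  0.59088543
 -0.37356693] [-0.47710621  1.10432939  0.65914107  1.58016869 -0.88996456  0.78094906
 -2.58757901]
0.5 [0.59169711 0.0942233  0.21567936] [-0.08899641  0.79046099 -0.25510115  1.43446027  0.22309875  0.94507839
 -0.42654628] [-0.54711897  0.90624108  0.77630424  1.45135034 -0.68201254  1.06537439
 -2.79360295]
1.2 [0.59429359 0.20238935 0.31072821] [-0.21920115  0.75984271 -0.38147004  1.15352729  0.27131907  1.27589238
 -0.60686229] [ 0.06771246  0.98600448 -1.3469473   1.14154187  0.9519744   1.63228052
  2.09174344]
1.6 [0.59626685 0.2845927  0.32491046] [-0.33920664  0.82389689 -0.43397855  0.96022819  0.31769108  1.4141753
 -0.71947669] [-0.11414269  1.01437253 -1.34689695  0.94908233  0.99360086  1.72576735
  2.07247116]
1.8 [0.59726469 0.32616126 0.319508  ] [-0.4184849   0.86865532 -0.39850861  0.86364586  0.30285517  1.45521486
 -0.74401226] [-0.20502851  1.04591317 -1.34693151  0.85181991  1.03270388  1.75735385
  2.06953875]
1.95 [0.59798523 0.35617815 0.31008154] [-0.47539269  0.90822055 -0.36361916  0.79355225  0.28551177  1.47680277
 -0.75688393] [-0.26963806  1.07535182 -1.34698036  0.78104896  1.06653721  1.77232052
  2.07165511]
cam in tool [ 0.0698028  -0.00026594 -0.14280198] [[-3.70502684e-04 -9.60345984e-01 -2.78810784e-01]
 [ 9.99999085e-01 -7.18467457e-04  1.14584876e-03]
 [-1.30072773e-03 -2.78810105e-01  9.60345372e-01]]
```

Run:
```python
from h import *
r.goto(pw([0,-.08,.30])[0],PQ)
print(r.state()["t"])
im=snap("wrist")
a=cv2.cvtColor(im["pixels"],cv2.COLOR_RGB2BGR)
th=-.25
plate=pw([[-.065,-.08,.008],[.095,-.08,.008],[.095,.18,.008],[-.065,.18,.008]])
bed=pw([[-.03,-.05,.008],[.03,-.05,.008],[.03,.05,.008],[-.03,.05,.008]])
tow=pw([[-.032,.11,.142],[.032,.11,.142],[.032,.16,.142],[-.032,.16,.142]])
for P,c in((plate,(0,0,255)),(bed,(0,255,0)),(tow,(255,0,0))):
    cv2.polylines(a,[np.round(proj(im,P)).astype(np.int32)],True,c,1)
g=grip(th);cv2.circle(a,tuple(int(v) for v in proj(im,g)[0]),3,(255,0,255),-1)
cv2.imwrite("pics/w1.png",a)
```

```text
4.375
```

View pics/w1.png

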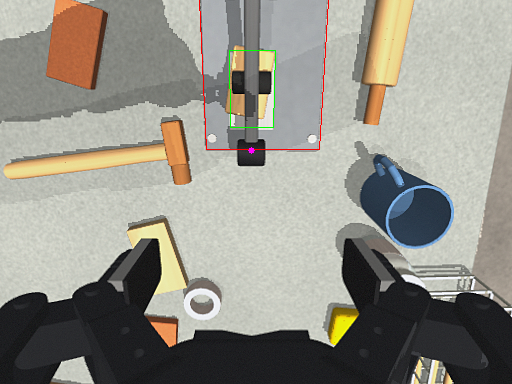

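Run:
```python
from h import *
g=grip(-.25)
r.goto(g+[0,0,.10],PQ)
r.move_linear(g-[0,0,.022],speed=.12)
r.close(60); s=r.state(); print(s["opening"],s["contact_force"],s["tool_pos"])
for th in np.linspace(-.25,1.85,10)[1:]:
    r.move_linear(grip(th)-[0,0,.022],speed=.2)
    s=r.state(); print(round(th,2),round(s["opening"],4),np.round(s["contact_force"],1))
print(s["t"])
snap("side","s1"); snap("scene","c1")
```

```text
0.033041772674226755 [-3.86000125 -0.35999636  6.76560651] [0.59097126 0.07503646 0.04134671]
-0.02 0.0335 [-2.6  0.9 -3.4]
0.22 0.0334 [-3.4 -0.  -2.3]
0.45 0.0333 [-4.2 -2.3 -0. ]
0.68 0.0333 [-3.7 -2.4  0.6]
0.92 0.0337 [-0.8 -2.1  1. ]
1.15 0.0335 [ 3.  -0.3  0.9]
1.38 0.0332 [6.8 0.2 2.2]
1.62 0.0333 [10.1  1.4 -0.1]
1.85 0.0332 [12.9  1.7 -1.7]
10.25
```

View pics/c1.png

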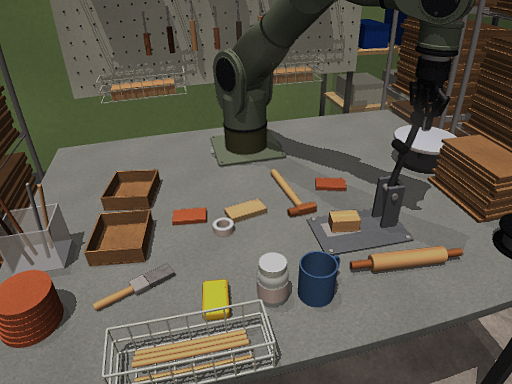

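Run:
```python
from h import *
r.move_linear(grip(1.93)-[0,0,.022],speed=.15)
print(r.state()["contact_force"])
r.open_jaws()
p=r.state()["tool_pos"]
r.move_linear(p+[0,0,.08],speed=.25)
r.goto(pw([0,-.08,.30])[0],PQ)
im=snap("wrist","w2")
L=nets.regions_of("wrist","block"); print([(round(d["score"],2),list(map(int,d["box"])),int(d["region"].sum())) for d in L])
o=[(im,L[0]["region"].astype(np.float32),None)]
x,f=fit(o,BLOCK,[PX,PY,PA],z=.008); print("wrist",x,f)
for c in("scene","side"):
    im=snap(c,c+"2"); L=nets.regions_of(c,"block"); d=L[0]; print(d["score"],d["box"])
    x,f=fit([(im,d["region"].astype(np.float32),None)],BLOCK,[PX,PY,PA],z=.008); print(c,x,f)
print(r.state()["t"])
```

```text
[12.32035408  0.19098791  1.42830223]
[(0.64, [227, 46, 274, 124], 2822), (0.56, [200, 0, 330, 154], 15502)]
wrist [ 0.59010593  0.15593465 -0.19646466] 0.029566796496510506
0.79 [327.5, 210.0, 360.7, 230.3]
scene [ 0.58966435  0.1551657  -0.31130781] 0.09943639487028122
0.64 [199.5, 243.9, 219.9, 273.3]
side [0.58541142 0.15520651 0.11331645] 0.22163978219032288
13.0833
```

View pics/w2.png

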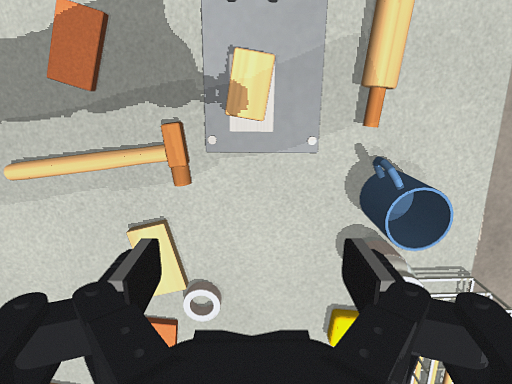

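View pics/side2.png

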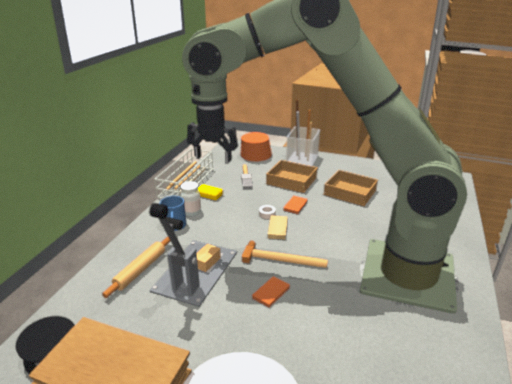

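Run:
```python
from h import *
im=snap("side")
for th in(1.57,1.7,1.8,1.95): print(th,proj(im,grip(th)))
```

```text
1.57 [[175.29830094 189.32016293]]
1.7 [[169.58550679 195.15978509]]
1.8 [[165.21215988 200.63390368]]
1.95 [[158.84262512 210.34461958]]
```

```bash
cat >> h.py <<'E'
def pick(x,y,yaw,z,force=80,up=.15,hover=.12):
    q=rotq(yaw)
    r.goto([x,y,z+hover],q)
    r.move_linear([x,y,z],speed=.15)
    r.close(force); s=r.state(); print("grip",round(s["opening"],4),np.round(s["contact_force"],1),s["tool_pos"].round(4))
    r.move_linear([x,y,z+up],speed=.2)
    s=r.state(); print("up",round(s["opening"],4),np.round(s["contact_force"],1),round(s["t"],1))
BINP=(.4895,-.4585,-.115)
E
python3 - <<'E'
from h import *
pick(.5901,.1559,-.196,.013,up=.2)
x,y,a=BINP
r.goto([x,y,.2],rotq(a)); s=r.state();print(s["opening"],s["t"])
snap("scene","c3"); 
r.move_linear([x,y,.035],speed=.15); s=r.state();print(s["opening"],s["contact_force"])
r.move_linear([x,y,.015],speed=.08); s=r.state();print(s["opening"],s["contact_force"])
r.open_jaws(); r.move_linear([x,y,.2],speed=.25)
snap("scene","c4");snap("side","s4");print(r.state()["t"])
E
```

```text
grip 0.0492 [-1.7 -0.4 10.1] [0.5905 0.156  0.0138]
up 0.049 [ 0.3  0.5 -1.4] 16.4
0.049190388382702 18.6667
0.04885807432775364 [ 0.02420131  0.31218866 -0.85701649]
0.048842839554405874 [ 1.37225388 -0.10197974 -0.52331356]
21.8167
```

View pics/c4.png

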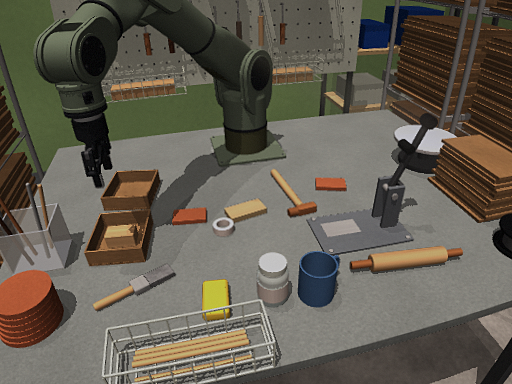

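View pics/s4.png

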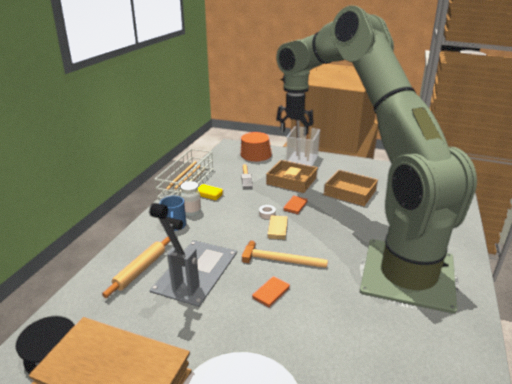

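```bash
cat >> h.py <<'E'
def look(label,parts,p0,z=0,fname=None,h=.25,back=.09):
    """view from above with jaws along p0 yaw; returns fit"""
    a=p0[2]; fx=np.array([-np.sin(a),np.cos(a)])  # tool x
    p=np.array(p0[:2])-back*fx
    r.goto([p[0],p[1],h],rotq(a))
    im=snap("wrist",fname)
    L=nets.regions_of("wrist",label)
    u=proj(im,[[p0[0],p0[1],z+.01]])[0]
    c=[d for d in L if d["box"][0]-15<u[0]<d["box"][2]+15 and d["box"][1]-15<u[1]<d["box"][3]+15]
    print([(round(d["score"],2),list(map(int,d["box"])),int(d["region"].sum())) for d in L],u)
    if not c: return None
    x,f=fit([(im,c[0]["region"].astype(np.float32),None)],parts,p0,z=z,pos=.01,ang=.1)
    print(label,np.round(x,4),round(f,3),round(r.state()["t"],1)); return x
E
python3 - <<'E'
from h import *
look("tile1",TILE,(.4205,-.264,-.127),fname="w5")
E
```

```text
[(0.69, [225, 33, 277, 127], 4592)] [251.83459613  80.39755784]
tile1 [ 0.4222 -0.2653 -0.1323] 0.033 22.5
```

View pics/w5.png

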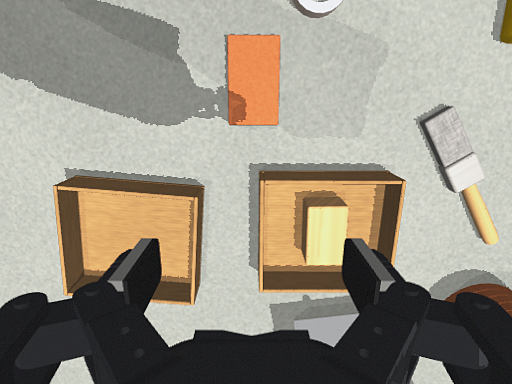

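```bash
cat >> h.py <<'E'
def put(z,obj_off=0,hover=.12,to=None):
    p=pw([0,0,0])[0]
    r.goto([p[0],p[1],z+hover],PQ); s=r.state(); print("over",round(s["opening"],4),round(s["t"],1))
    r.move_linear([p[0],p[1],z+.01],speed=.15)
    r.move_linear([p[0],p[1],z],speed=.04)
    s=r.state(); print("down",round(s["opening"],4),np.round(s["contact_force"],1))
    r.open_jaws()
    r.move_linear([p[0],p[1],z+.2],speed=.25)
    s=r.state(); print("up",np.round(s["contact_force"],1),round(s["t"],1))
E
python3 - <<'E'
from h import *
pick(.4222,-.2653,-.1323,.001,up=.2)
snap("wrist","w6")
put(.0095,hover=.2)
p=pw([0,-.09,.25])[0]; r.goto(p,PQ)
im=snap("wrist","w7")
L=nets.regions_of("wrist","tile1")
for d in L:
    print(d["score"],d["box"])
    x,f=fit([(im,d["region"].astype(np.float32),None)],TILE,[PX,PY,PA],z=.008,pos=.01,ang=.1); print(x,f)
E
```

```text
grip 0.0579 [-2.4  0.9 20.4] [ 0.4225 -0.2656  0.0021]
up 0.0579 [-0.1 -0.4 -2.5] 25.7
over 0.0576 27.4
down 0.0578 [-3.  -2.1 16.5]
up [ 1.2  0.3 -0.6] 30.6
0.57 [18.3, 0.0, 86.8, 79.0]
[ 0.90114815 -0.42187037  1.35007407] 1.0
```

View pics/w6.png

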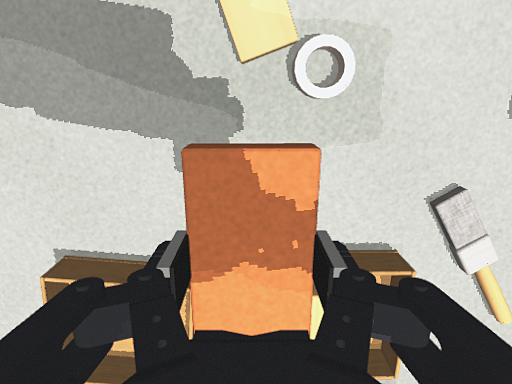

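View pics/w7.png

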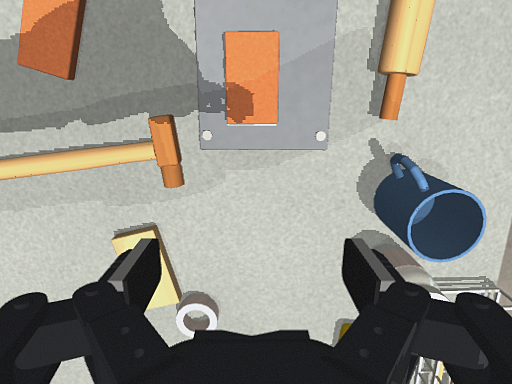

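Run:
```python
from h import *
x=look("tile1",TILE,(.366,.2155,-.33),fname="w8",h=.28)
```

```text
[(0.81, [228, 44, 276, 128], 3929), (0.56, [405, 26, 469, 124], 4577)] [251.02535081  82.29232652]
tile1 [ 0.3659  0.2112 -0.3243] 0.027 32.3
```

View pics/w8.png

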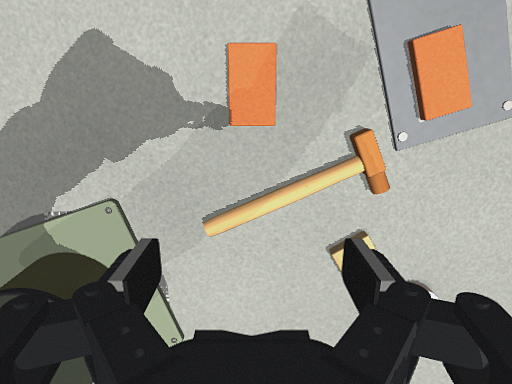

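Run:
```python
from h import *
pick(.3659,.2120,-.3243,.003,up=.2)
put(.0275,hover=.15)
p=pw([0,-.09,.28])[0]; r.goto(p,PQ)
im=snap("wrist","w9")
print(r.state()["t"]); snap("scene","c9"); snap("side","s9")
```

```text
Traceback (most recent call last):
  File "h.py", line 64, in pick
    r.move_linear([x,y,z],speed=.15)
    ~~~~~~~~~~~~~^^^^^^^^^^^^^^^^^^^
cell.Unreachable: the arm cannot follow that straight line within its joint ranges
```

Run:
```python
from h import *
a=-.3243
print(r.state()["q"].round(3))
for off in(0,.015,.025,.035):
  for aa in(a,a+np.pi):
    for z in(.003,.05,.123):
      p=[.3659-off*np.sin(a),.212+off*np.cos(a),z]
      q=planner.solve_ik(p,rotq(aa)); print(off,round(aa,2),z,None if q is None else q.round(3))
```

```text
[-0.474  0.706 -0.216  2.138  0.435  0.338 -1.377]
0 -0.32 0.003 [-0.044  1.244 -1.129  2.182  1.535  1.028 -2.467]
0 -0.32 0.05 [-0.566  0.87  -0.062  2.19   0.523  0.095 -1.451]
0 -0.32 0.123 [-0.476  0.708 -0.216  2.139  0.436  0.336 -1.379]
0 2.82 0.003 [-0.461  0.987 -0.249  2.196  1.696  0.209  0.518]
0 2.82 0.05 [-0.356  0.897 -0.438  2.183  1.267  0.355  0.928]
0 2.82 0.123 [-0.476  0.708 -0.216  2.139  0.436  0.336 -1.379]
0.015 -0.32 0.003 [-0.363  1.014 -0.468  2.152  1.505  0.394 -2.448]
0.015 -0.32 0.05 [-0.573  0.873 -0.087  2.15   0.506  0.137 -1.455]
0.015 -0.32 0.123 [-0.491  0.716 -0.226  2.101  0.423  0.367 -1.384]
0.015 2.82 0.003 [-0.618  0.982 -0.005  2.161  1.929  0.005  0.268]
0.015 2.82 0.05 [-0.306  0.925 -0.573  2.142  1.251  0.474  0.927]
0.015 2.82 0.123 [-1.127  0.993  1.074  2.119 -1.234  0.895 -2.744]
0.025 -0.32 0.003 [-0.624  0.982 -0.019  2.134  0.552  0.031 -1.511]
0.025 -0.32 0.05 [-0.578  0.875 -0.102  2.124  0.495  0.165 -1.457]
0.025 -0.32 0.123 [-0.501  0.722 -0.232  2.075  0.414  0.388 -1.388]
0.025 2.82 0.003 [-0.551  0.982 -0.15   2.132  1.31   0.129  0.875]
0.025 2.82 0.05 [-0.288  0.942 -0.635  2.114  1.237  0.533  0.932]
0.025 2.82 0.123 [-1.139  0.998  1.074  2.094 -1.221  0.905 -2.783]
0.035 -0.32 0.003 [-0.626  0.982 -0.039  2.106  0.542  0.062 -1.513]
0.035 -0.32 0.05 [-0.583  0.878 -0.116  2.097  0.484  0.192 -1.458]
0.035 -0.32 0.123 [-0.511  0.729 -0.238  2.049  0.407  0.409 -1.391]
0.035 2.82 0.003 [-0.036  1.373 -1.349  2.087  1.504  1.283  0.725]
0.035 2.82 0.05 [-0.276  0.959 -0.685  2.087  1.224  0.583  0.939]
0.035 2.82 0.123 [-1.196  1.131  1.296  2.069 -1.284  1.138 -2.718]
```

Run:
```python
from h import *
a=-.3243;off=.027
pick(.3659-off*np.sin(a),.212+off*np.cos(a),a,.004,force=110,up=.2)
snap("wrist","w9a")
print(r.state()["t"]); snap("scene","c9a"); snap("side","s9a")
```

```text
grip 0.0566 [-2.9 -1.2 33.2] [0.3748 0.2377 0.0054]
up 0.0556 [-0.   0.2 -1.4] 35.8
35.8417
```

View pics/w9a.png

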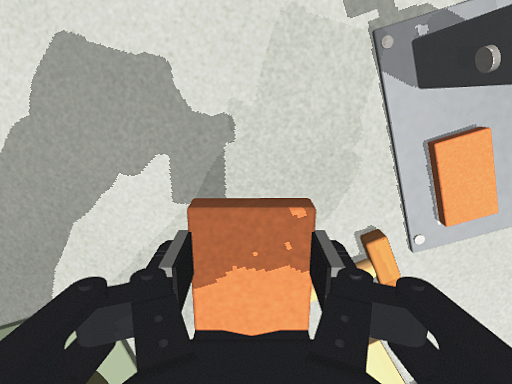

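View pics/s9a.png

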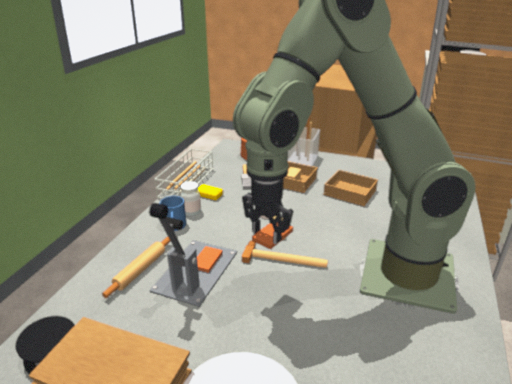

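Run:
```python
from h import *
p=pw([0,.026,0])[0]; z=.0285
r.goto([p[0],p[1],z+.15],PQ); s=r.state(); print(s["opening"],s["t"])
snap("scene","c9b")
r.move_linear([p[0],p[1],z+.012],speed=.15); print(r.state()["contact_force"])
r.move_linear([p[0],p[1],z],speed=.04); s=r.state(); print(s["opening"],s["contact_force"])
r.open_jaws(); print(r.state()["contact_force"])
r.move_linear([p[0],p[1],z+.2],speed=.25)
p=pw([0,-.09,.28])[0]; r.goto(p,PQ)
im=snap("wrist","w9")
print(r.state()["t"]); snap("scene","c9"); snap("side","s9")
```

```text
0.0562473864386731 36.8583
[-0.28809481  0.22728486 -2.13377644]
0.055934143613846195 [-5.79386074 -3.71820791 22.24818177]
[-0.05099633  0.1415282  -0.04605988]
40.4083
```

View pics/w9.png

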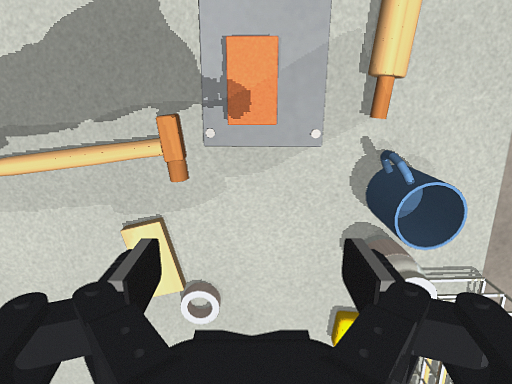

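View pics/c9.png

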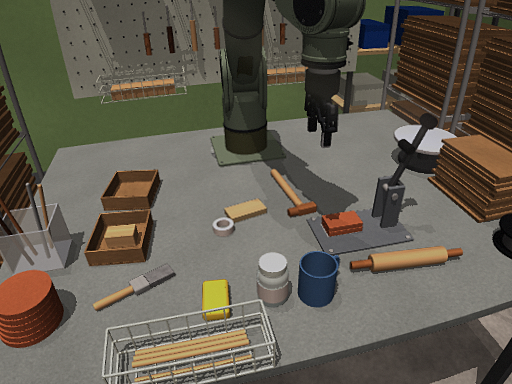

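View pics/s9.png

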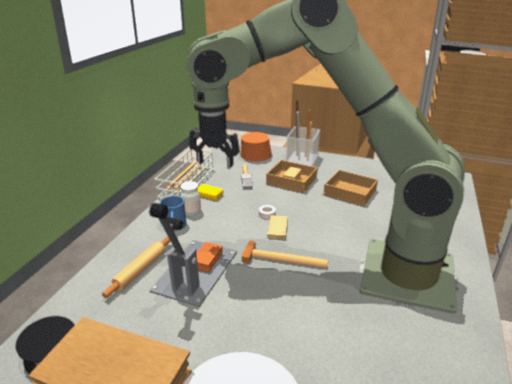

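Run:
```python
from h import *
out=[]
for n in("wrist","scene","side"):
    im=snap(n); a=cv2.cvtColor(im["pixels"],cv2.COLOR_RGB2BGR)
    c=proj(im,pw([0,0,.03]))[0].astype(int); w=60 if n=="wrist" else 36
    x0,y0=c[0]-w,max(c[1]-w,0); k=390//(2*w)
    cr=cv2.resize(a[y0:y0+2*w,x0:x0+2*w],None,fx=k,fy=k,interpolation=cv2.INTER_NEAREST)
    for z,col in((.024,(0,255,0)),(.040,(255,0,0))):
        P=pw([[-.03,-.05,z],[.03,-.05,z],[.03,.05,z],[-.03,.05,z]])
        cv2.polylines(cr,[np.round((proj(im,P)+.5-[x0,y0])*k).astype(np.int32)],True,col,1)
    out.append(cv2.resize(cr,(390,390))[:, :])
cv2.imwrite("pics/o9.png",np.hstack([cv2.resize(o,(266,266)) for o in out]) if False else cv2.resize(np.hstack(out[:2]),(780,390)))
cv2.imwrite("pics/o9s.png",out[2])
```

```text
(no output)
```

View pics/o9.png

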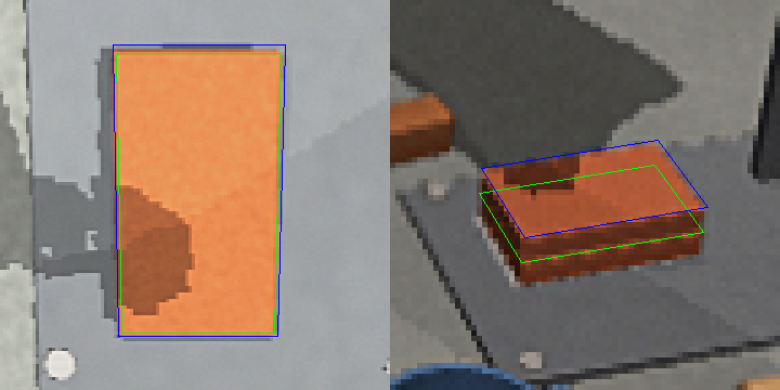

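View pics/o9s.png

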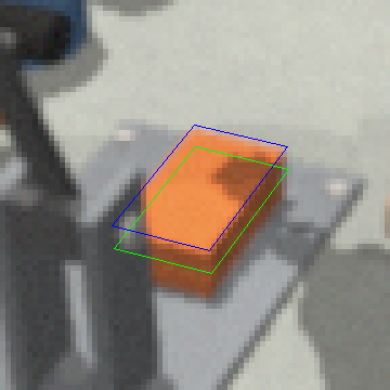

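Run:
```python
from h import *
x=look("cover",COVER,(.4405,-.0965,.22),fname="w10",h=.25)
p=r.state()
print(planner.solve_ik([x[0],x[1],.005],rotq(x[2])))
```

```text
[(0.58, [222, 26, 279, 134], 5451)] [250.92771481  81.67460308]
cover [ 0.441  -0.0971  0.2216] 0.03 41.8
[ 0.19916228  0.97756147 -0.09506647  2.09907078  0.86701772  0.10341634
 -0.49684233]
```

View pics/w10.png

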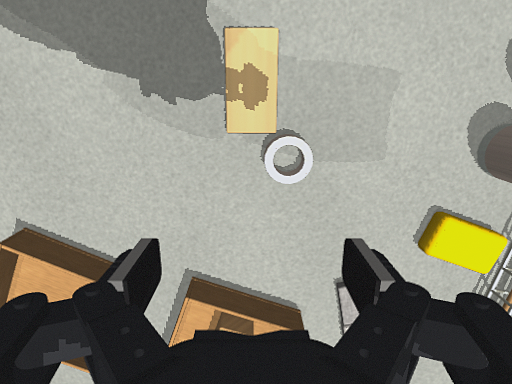

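Run:
```python
from h import *
pick(.441,-.0971,.2216,.006,force=80,up=.2)
put(.0475,hover=.15)
p=pw([0,-.09,.28])[0]; r.goto(p,PQ)
out=[]
for n in("wrist","scene","side"):
    im=snap(n,n+"11"); a=cv2.cvtColor(im["pixels"],cv2.COLOR_RGB2BGR)
    c=proj(im,pw([0,0,.03]))[0].astype(int); w=60 if n=="wrist" else 36
    x0,y0=c[0]-w,max(c[1]-w,0); k=390//(2*w)
    cr=cv2.resize(a[y0:y0+2*w,x0:x0+2*w],None,fx=k,fy=k,interpolation=cv2.INTER_NEAREST)
    P=pw([[-.03,-.058,.06],[.03,-.058,.06],[.03,.058,.06],[-.03,.058,.06]])
    cv2.polylines(cr,[np.round((proj(im,P)+.5-[x0,y0])*k).astype(np.int32)],True,(255,0,0),1)
    out.append(cv2.resize(cr,(266,266)))
cv2.imwrite("pics/o11.png",np.hstack(out))
print(r.state()["t"])
```

```text
grip 0.0577 [-2.2  0.7 21.7] [ 0.4413 -0.0974  0.007 ]
up 0.0575 [ 0.5 -0.3 -2. ] 45.0
over 0.0573 46.1
down 0.0573 [-0.   0.6 -0.4]
up [-0.3  0.6 -0.6] 48.9
49.55
```

View pics/o11.png

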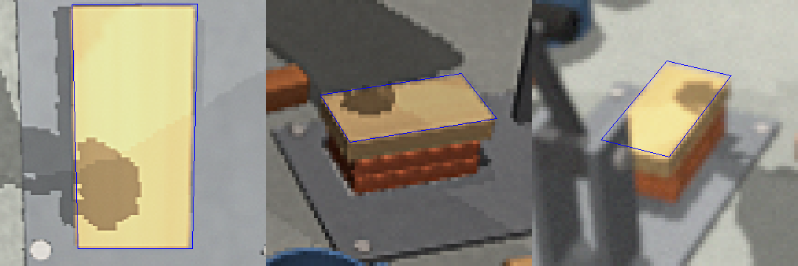

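View pics/scene11.png

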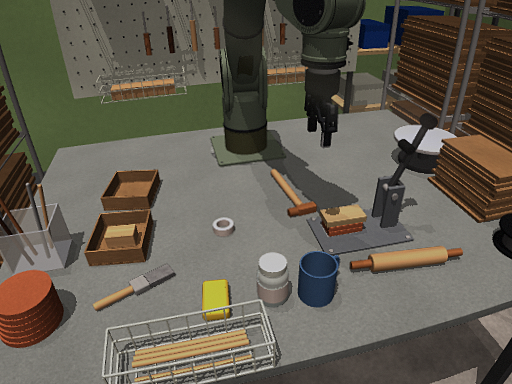

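Run:
```python
import h
from h import *
h.PA=-0.03
g=grip(1.95)
print(planner.solve_ik(g+[0,0,.08],PQ))
r.goto(pw([0,.1,.42])[0],PQ)
r.goto(g+[0,0,.07],PQ)
r.move_linear(g-[0,0,.022],speed=.12)
r.close(60); s=r.state(); print(s["opening"],s["contact_force"],s["t"])
for th in np.linspace(1.95,-.135,11)[1:]:
    r.move_linear(grip(th)-[0,0,.022],speed=.15 if th>.1 else .06)
    s=r.state(); print(round(th,2),round(s["opening"],4),np.round(s["contact_force"],1))
print(s["t"])
snap("side","s12"); snap("scene","c12")
```

```text
[-0.5091816   0.92846532 -0.45761555  0.38896     0.37762407  1.85658212
 -0.70871052]
0.03343836011193904 [4.53802462 1.13557741 3.32213917] 52.4667
1.74 0.0334 [ 5.3 -0.6  7.4]
1.53 0.0331 [ 3.7 -4.2 10.3]
1.32 0.0331 [ 3.5 -5.9  9.2]
1.12 0.0333 [ 4.5 -4.9  1.2]
0.91 0.0333 [ 4.4 -4.2 -2.8]
0.7 0.0334 [ 5.3 -2.1 -4.5]
0.49 0.0334 [ 6.2  0.  -7.8]
0.28 0.0335 [ 5.2  0.2 -7. ]
0.07 0.0334 [ 4.6  4.  -2.7]
-0.14 0.0332 [ 5.9  5.3 -2.1]
57.75
```

View pics/c12.png

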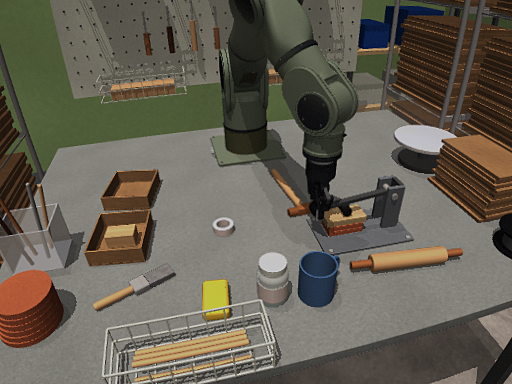

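Run:
```python
import h
from h import *
r.open_jaws(); r.pause(.3)
p=r.state()["tool_pos"]; r.move_linear(p+[0,0,.2],speed=.2)
r.goto(pw([0,-.16,.30])[0],PQ); r.pause(1)
out=[]
th=-.1566
for n in("wrist","scene","side"):
    im=snap(n,n+"13"); a=cv2.cvtColor(im["pixels"],cv2.COLOR_RGB2BGR)
    c=proj(im,pw([0,0,.03]))[0].astype(int); w=60 if n=="wrist" else 36
    x0,y0=c[0]-w,max(c[1]-w,0); k=390//(2*w)
    cr=cv2.resize(a[y0:y0+2*w,x0:x0+2*w],(2*w*k,2*w*k),interpolation=cv2.INTER_NEAREST)
    P=pw([[-.03,-.058,.06],[.03,-.058,.06],[.03,.058,.06],[-.03,.058,.06]])
    cv2.polylines(cr,[np.round((proj(im,P)+.5-[x0,y0])*k).astype(np.int32)],True,(255,0,0),1)
    cv2.circle(cr,tuple(int(v) for v in (proj(im,grip(th))[0]+.5-[x0,y0])*k),4,(255,0,255),-1)
    out.append(cv2.resize(cr,(266,266)))
cv2.imwrite("pics/o13.png",np.hstack(out))
print(r.state()["t"],r.state()["contact_force"])
```

```text
61.4583 [ 0.0145895  -0.2404129  -0.30921451]
```

View pics/o13.png

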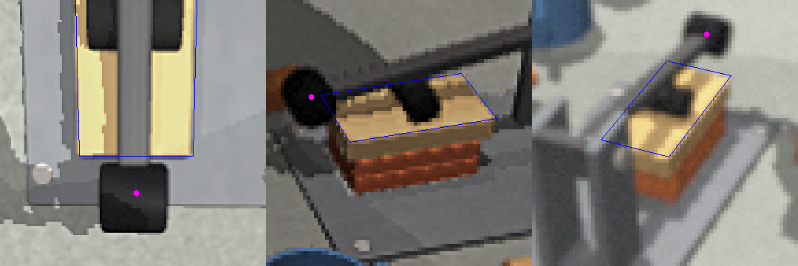

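View pics/scene13.png

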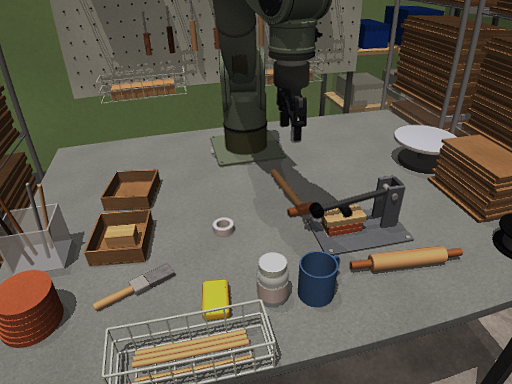

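View pics/side13.png

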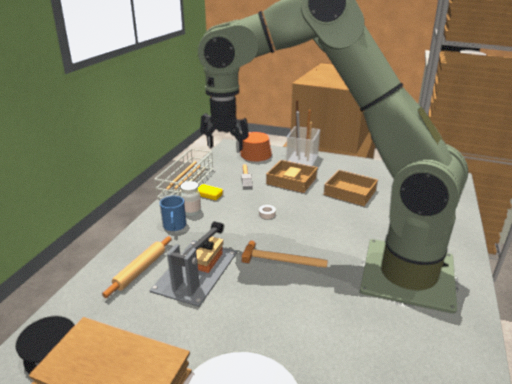

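Run:
```python
from h import *
print(workorder.sign_off()); print(r.state()["t"])
```

```text
the job is handed in; nothing more can be done
None
the job is handed in; nothing more can be done
```

The bundle is made up in the press and the job is handed in. It took about 62 s of the 210 s, and no verdict was reported.

- **What I did:** I raised the lever onto its stop and moved the packing block to the farther cardboard tray. I stacked the two terracotta tiles I found on the bed and laid the cover board on top. Then I lowered the lever, let go of it and moved the arm clear.
- **Last checks:**
  - In the pictures from all three cameras, the tiles and cover lie within about 3 mm of the bed outline.
  - The lever rests at the angle worked out for the foot sitting on the cover board, about -0.157 rad.
  - The block is in the tray, and the bystanders look unmoved.
  - The last force reading on the tool was about zero.
- **Not measured:** I could not read the foot's force on the cover directly. From the lever's weight it should be about 3.5 N, above the 1 N needed.
- **What went wrong or disagreed:**
  - The first straight-line approach to the second tile was out of the arm's reach. I gripped that tile 27 mm off-centre and allowed for this when placing it.
  - The side-camera fit of the block on the bed did not agree with the wrist camera, so I used the wrist camera's.
  - A side force of up to 13 N built up while raising the lever, from a small error in my estimate of the press's direction. I corrected for it when lowering.

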